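# Find the crate stamped underneath and push it to the dispatch line

### The arm

A 6-joint arm with a two-finger parallel gripper is mounted at the origin on a cart in front of the work surface, level with it; the furniture and walls round the work are solid. World frame = base frame: x ahead of the robot, y to its left, z up, the work surface at z = 0. Lengths are in m, angles in rad, forces in N, time in s.
With the tool pointing down it reaches from about 0.375 to 0.9 m from the base axis. Payload 3.1 kg.
Tool frame: the origin (TCP) lies at the very end of the fingers, on their centre line; the grasp point (between the pads) lies 19 mm behind it; z points along the fingers, y is the direction in which the jaws open and shut (so a half turn about z gives the same grasp; the last joint's range is limited). The gripper opens to 85 mm and grips with 20 to 120 N. Pads are 22 mm wide; open, the fingers measure 114 mm over their backs; the gripper's body (76 mm by 85 mm) begins 54 mm behind the grasp point. The pads swing forward as they close: fully open they stand 13 mm farther back than shut.
Start: joints at [1.113, 0.527, 1.433, -0, 1.181, -0.178], TCP at [0.172, 0.601, 0.231] pointing down, gripper open.
Joint ranges: [-3.08, 3.08], [-0.75, 2.2], [0.22, 2.44], [-1.43, 4.57], [0, 2.65], [-2.85, 2.85]. Speed limits (rad/s): [2.79, 2.79, 3.14, 3.14, 3.14, 3.14].

### API

Orientations are given as a unit quaternion [x, y, z, w].
In Python, from workcell import * gives the robot as it stands.
- The arm moves only by the shell command python3 -m pendant 'ROWS' [FORCE]. ROWS is JSON, a list of rows, each a list of 7 numbers: the turn, a rotation vector about the world's x, y, z in rad, then the shift along the world's x, y, z in m, then the closure in counts, from 0 (fully open) to 255 (shut). In form: [[rx, ry, rz, tx, ty, tz, claw], ...]. A call has 1 to 8 rows; each row shifts and turns the commanded pose from where the row before left it; what a row does not reach is not made up. A row lasts 1/10 s, in which the tool goes at most 50 mm and 8.59 degrees, less where a joint would pass 70% of its speed; a pose out of reach is approached as far as the arm can. A call with a gripper value outside its range is refused whole. The fingers move at their own pace and stop on an object; FORCE is the grip in N (left out, the last holds). Time passes only in rows, so rows that do not move let the fingers close. It gives the time, the measured TCP pose, the force and the opening at its end, in the units of the state.
- observe(): the state, without advancing time (a new reading comes with each control period).
- read_camera(name): name is "scene" or "top" or "wrist"; returns the picture (384x512x3 uint8, red, green, blue); there is no depth.
- camera_model(name): a dict with "intrinsics" (3x3 intrinsics, pixels), "origin" and "rotation" of the camera in the world. Camera axes: x right, y up, looking along -z (the intrinsics and any distortion apply to the point x, -y, -z); pixel columns grow to the right and rows downward; lengths in m; the calibration is good to about 2 mm. A picture is of the moment at which its call begins: read the wrist's pose just before it. camera_model takes no time and is no camera call; for the wrist camera it gives the pose at the moment of the call.
- close_job(): hands the job in, once; it reports no verdict.
The state is a dict: "time": time; "joint_positions": joint angles; "qvel": joint speeds; "tau": joint torques, N m; "tool_pos": TCP position; "tcp_rot": TCP orientation; "force": force on the tool from outside, world axes, zero at the start; "ft_torque": the same for the moment, N m; "width": opening from 0.0 (shut) to 1.0 (fully open).
Only numpy, scipy, OpenCV 4.12 (cv2) and the standard library are available. Lean on these libraries where they do the work, as an engineer would, in place of code of your own. Each camera call takes 0.05 s, during which the arm holds its last target.

### The job

One of the two small grey parts crates is stamped underneath. Tip both crates over onto their high back walls, away from you, so that you can see the undersides, then push the stamped one, still lying on its back with the stamp facing you, away from you until the metal dispatch line runs under the middle of it. Use only touches and pushes of the fingers, never lift a crate, leave the plain one lying well short of the line and do not disturb the clamp blocks standing about.

Things in the scene. Friction and masses are not known exactly. Their poses are not given: they have to be found in the camera images.
- stamped_crate: light grey open-fronted parts crate, 90 deep (x) x 110 wide (y) x 100 high mm, walls 4, floor 5, about 0.35 kg, empty, at first upright. High back wall (100 mm) at its +x, away from the robot; 35 mm front lip with card holder at -x; sides slope up from the lip, full height 35 mm from the back. Origin: centre of the underside, z up; round it underneath a black ring 76 mm wide with a bar
- stamped_crate_mid (a point): middle of the stamped crate, on its z axis 50 mm from its underside. Lying on its back wall the crate is 90 mm high, 110 wide, 100 long, its underside upright and facing the robot, its own x axis pointing down
- plain_crate: the other crate, alike but with a bare underside; which one stands left changes. Same origin and axes. Either crate, pushed forward (+x) from inside against its back wall within about 15 mm of the rim, tips over its bottom back edge (about 1.5 N) and beyond about 45 degrees falls onto its back by itself; pushed at the front it slides
- plain_crate_mid (a point): middle of the plain crate, on its z axis 50 mm from its underside
- dispatch_line: the dispatch line: flat aluminium strip 20 mm wide (x) and 450 mm long (y), flush, no obstacle, lying across the sorting board beyond the crates. Origin: its centre on the board; x points away from the robot across the strip. The plywood sorting board is fixed and carries crates and line; its top is at z = 22 mm
- block_between: bystander: small dark clamp block 24x60x29 mm on the board between the two crates' ways; origin at the centre of its underside
- block_left: bystander: clamp block 26x64x29 mm near the left edge of the board; origin at the centre of its underside
- block_back: bystander: clamp block 24x59x27 mm beyond the line; origin at the centre of its underside
- block_front: bystander: clamp block 25x52x21 mm at the front edge to the right; origin at the centre of its underside

How it is judged:
On the way, in this order (a step that is already met when the one before it is completed fails the run):
1. one crate, whichever, has been tipped over onto its back (angle between any of stamped_crate, plain_crate's own x axis and vertical above 2.9 rad), for 0.2 s.
2. both crates lie on their backs (angle between each of stamped_crate, plain_crate's own x axis and vertical above 2.9 rad), for 0.2 s.
3. the stamped crate's middle lies over the dispatch line (within 15 mm) (x of stamped_crate_mid in the frame of dispatch_line between -0.015 and 0.015 m), for 0.2 s.
At the end, for the whole second after the job is handed in: The stamped crate lies at rest on its back wall, underside towards the robot, its middle within 15 mm of the dispatch line's centre line; the plain crate lies at rest on its back wall with its middle at least 40 mm short of the line (all of step 2 and all of step 3 and y of stamped_crate_mid in the frame of dispatch_line between -0.25 and 0.25 m and x of stamped_crate in the frame of dispatch_line below -0.015 m and x of plain_crate_mid in the frame of dispatch_line below -0.04 m and linear speed of each of stamped_crate, plain_crate below 0.01 m/s); the robot touches nothing.
It fails at once if a crate is lifted off the board (height (world z) of any of stamped_crate_mid, plain_crate_mid above 0.11 m or (angle between stamped_crate's own x axis and vertical above 2.9 rad and height (world z) of stamped_crate_mid above 0.086 m) or (angle between stamped_crate's own z axis and vertical below 0.24 rad and height (world z) of stamped_crate_mid above 0.092 m) or (angle between plain_crate's own x axis and vertical above 2.9 rad and height (world z) of plain_crate_mid above 0.086 m) or (angle between plain_crate's own z axis and vertical below 0.24 rad and height (world z) of plain_crate_mid above 0.092 m)).
It fails at once if the plain crate is pushed onto the dispatch line (x of plain_crate_mid in the frame of dispatch_line above -0.02 m).
It fails at once if a clamp block is moved more than 25 mm (distance of any of block_between, block_left, block_back, block_front from where it was at the start of the episode above 0.025 m).
It also fails if it takes over 64 s, if anything falls off the work surface, if the arm or the gripper's body presses on something with over 40 N, if the wrist force passes 120 N, or if a joint passes its speed limit or range.

## Working session

There is one attempt and no reset: what is moved stays moved. The work goes in short steps, Python scripts to look and compute and a shell command to move; the robot and the scene stay as the last step left them, time stands still between calls to the robot, and variables do not carry over. Pictures are saved under pics/ and viewed, and the job is handed in when it is done.

```bash
mkdir -p pics; ls; python3 - <<'E'
from workcell import *
import cv2
o=observe();print(o)
for n in("scene","top","wrist"):
    m=camera_model(n);print(n,m)
    cv2.imwrite(f"pics/{n}0.png",read_camera(n)[:,:,::-1])
E
```

```text
pics
{'time': 0.0, 'joint_positions': array([ 1.11349252e+00,  5.28482290e-01,  1.43390253e+00,  2.40167639e-05,
        1.18140791e+00, -1.78492864e-01]), 'qvel': array([-0.00016681, -0.00025913,  0.00016665, -0.0010539 ,  0.00074715,
        0.00054218]), 'tau': array([ 8.92824773e-04, -4.42341113e+01, -1.78028011e+01, -1.58226239e-04,
        8.11021077e-03,  2.58971852e-06]), 'tool_pos': array([0.17164668, 0.60022103, 0.23032365]), 'tcp_rot': array([ 1.38958819e-01,  9.90297549e-01, -1.04145079e-03, -3.54388465e-04]), 'force': array([ 0.42237685,  0.32680444, -0.40033956]), 'ft_torque': array([ 0.0363988 , -0.04735206, -0.02276426]), 'width': 0.9980953719732183}
scene {'intrinsics': array([[441.2846244 ,   0.        , 254.54297267],
       [  0.        , 441.2846244 , 197.48016913],
       [  0.        ,   0.        ,   1.        ]]), 'origin': array([-0.33047495, -0.48889628,  1.07535761]), 'rotation': array([ 0.3538452 , -0.200328  , -0.45330916,  0.7932043 ])}
top {'intrinsics': array([[379.03991565,   0.        , 257.66843047],
       [  0.        , 379.03991565, 192.67544887],
       [  0.        ,   0.        ,   1.        ]]), 'origin': array([0.47586691, 0.10506013, 1.07427123]), 'rotation': array([ 0.0414651 , -0.04539005, -0.69675306,  0.71467164])}
wrist {'intrinsics': array([[282.89998655,   0.        , 253.61869669],
       [  0.        , 282.89998655, 192.74128128],
       [  0.        ,   0.        ,   1.        ]]), 'origin': array([0.1009374 , 0.62039294, 0.37438076]), 'rotation': array([-0.11432074, -0.08488173,  0.59644908,  0.78992047])}
```

View pics/scene0.png

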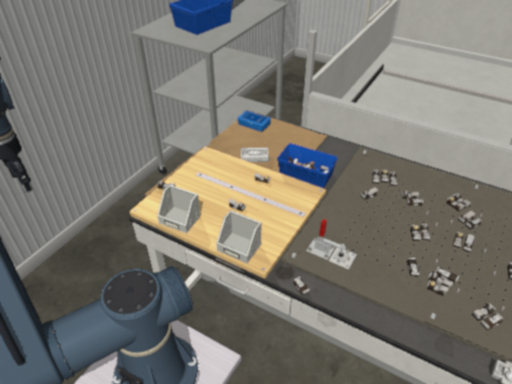

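View pics/top0.png

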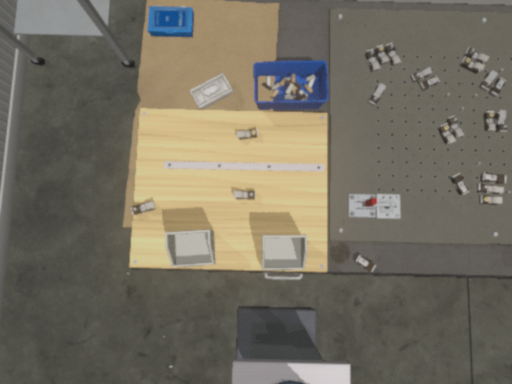

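View pics/wrist0.png

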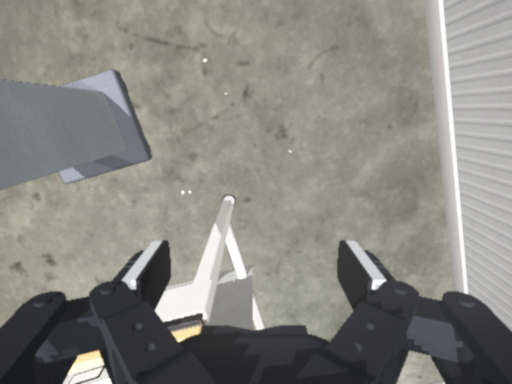

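The scene and top pictures show two upright crates (top: about (190,247) and (284,252)), the line from (169,165) to (322,168), and blocks at (244,195), (145,208), (246,133) and (365,262). I'll enlarge the top view next.

```bash
cat > h.py <<'E'
from workcell import *
import numpy as np, cv2
from scipy.spatial.transform import Rotation as R
def ray(m,u,v):
    K=m["intrinsics"];d=np.array([(u-K[0,2])/K[0,0],-(v-K[1,2])/K[1,1],-1.])
    return m["origin"],R.from_quat(m["rotation"]).apply(d)
def onz(m,u,v,z):
    o,d=ray(m,u,v);return o+d*(z-o[2])/d[2]
def proj(m,p):
    K=m["intrinsics"];c=R.from_quat(m["rotation"]).inv().apply(np.array(p)-m["origin"])
    return K[0,0]*c[0]/-c[2]+K[0,2],-K[1,1]*c[1]/-c[2]+K[1,2]
E
python3 - <<'E'
from h import *
im=cv2.imread("pics/top0.png")
cv2.imwrite("pics/topz.png",cv2.resize(im[145:275,125:335],None,fx=3.8,fy=3.8,interpolation=cv2.INTER_CUBIC))
im=cv2.imread("pics/scene0.png")
cv2.imwrite("pics/scenez.png",cv2.resize(im[140:280,130:310],None,fx=4.2,fy=4.2,interpolation=cv2.INTER_CUBIC))
E
```

```text
(no output)
```

View pics/topz.png

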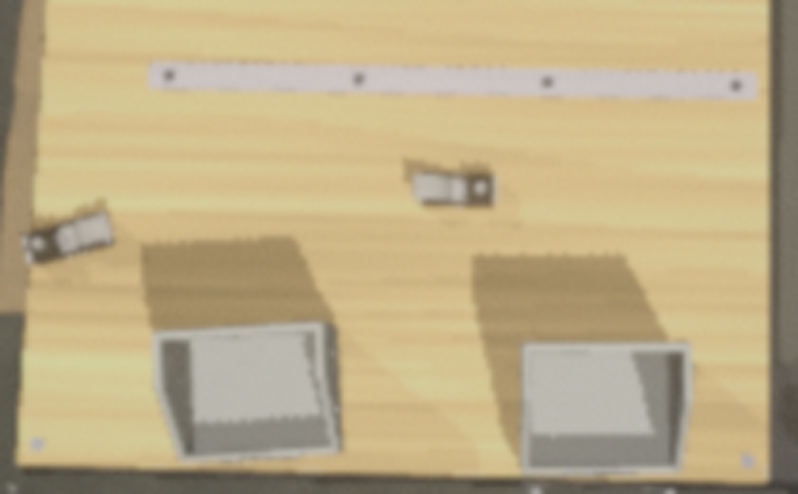

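View pics/scenez.png

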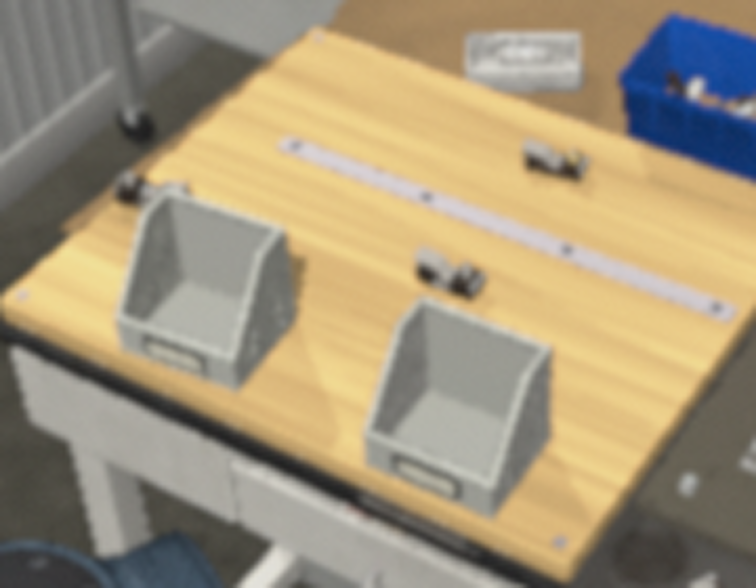

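```bash
python3 - <<'E'
from h import *
m=camera_model("top")
def g(u,v,z):return np.round(onz(m,(u+.5)/3.8-.5+125,(v+.5)/3.8-.5+145,z),4)
for n,l,z in (("L back",[(153,331),(325,321)],.122),("L front",[(182,460),(340,450)],.057),("R back",[(523,343),(690,343)],.122),("R front",[(524,470),(680,470)],.057),("line",[(150,75),(757,86)],.022),("between",[(413,202),(493,206),(413,172),(493,174)],.035),("left",[(25,262),(112,245),(110,212)],.04),("board",[(20,465),(768,485),(770,5)],.022)):
    print(n,[g(*p,z) for p in l])
E
```

```text
L back [array([0.4894, 0.3302, 0.122 ]), array([0.4988, 0.2177, 0.122 ])]
L front [array([0.4018, 0.3206, 0.057 ]), array([0.4114, 0.2113, 0.057 ])]
R back [array([0.4877, 0.0871, 0.122 ]), array([ 0.4904, -0.0227,  0.122 ])]
R front [array([0.4008, 0.0831, 0.057 ]), array([ 0.4035, -0.0253,  0.057 ])]
line [array([0.6795, 0.3665, 0.022 ]), array([ 0.683 , -0.0842,  0.022 ])]
between [array([0.5884, 0.1677, 0.035 ]), array([0.587 , 0.1096, 0.035 ]), array([0.6103, 0.1684, 0.035 ]), array([0.6104, 0.1102, 0.035 ])]
left [array([0.5374, 0.4439, 0.04  ]), array([0.5512, 0.3824, 0.04  ]), array([0.575 , 0.3852, 0.04  ])]
board [array([0.3929, 0.4438, 0.022 ]), array([ 0.3919, -0.0931,  0.022 ]), array([ 0.7449, -0.0937,  0.022 ])]
```

Sizes check out against the known dimensions:

| Item | Measured |
|---|---|
| Rims | 110–113 mm |
| Line length | 451 mm, at x≈0.681 |
| Left crate | back rim at (0.494, 0.274), yaw about +4.8° |
| Right crate | back rim at (0.489, 0.032), yaw about 1.4° |

I'll go above the left crate with the fingers shut.

```bash
python3 -m pendant '[[0,0,0.045,0.031,-0.036,0,255],[0,0,0.045,0.031,-0.036,0,255],[0,0,0.045,0.031,-0.036,0,255],[0,0,0.045,0.031,-0.036,0,255],[0,0,0.045,0.031,-0.036,0,255],[0,0,0.045,0.031,-0.036,0,255],[0,0,0.045,0.031,-0.036,0,255],[0,0,0.045,0.031,-0.036,0,255]]' 40
```

```text
time: 0.95
tool_pos: [0.4208, 0.3112, 0.2312]
tcp_rot: [-0.042, 0.999, -0.0, -0.0]
force: [-0.0, -0.1, 0.1]
width: -0.001
```

```bash
python3 -m pendant '[[0,0,0,0.016,-0.02,0,255],[0,0,0,0.016,-0.019,0,255],[0,0,0,0,0,-0.04,255],[0,0,0,0,0,-0.04,255],[0,0,0,0,0,-0.02,255],[0,0,0,0,0,-0.017,255],[0,0,0,0,0,0,255]]'
python3 - <<'E'
from h import *
cv2.imwrite("pics/s1.png",cv2.resize(read_camera("scene")[140:280,130:310,::-1],None,fx=4.2,fy=4.2))
E
```

```text
time: 1.65
tool_pos: [0.4501, 0.2731, 0.1119]
tcp_rot: [-0.04, 0.999, -0.001, -0.003]
force: [-0.1, -0.2, -0.5]
width: 0.004
```

View pics/s1.png

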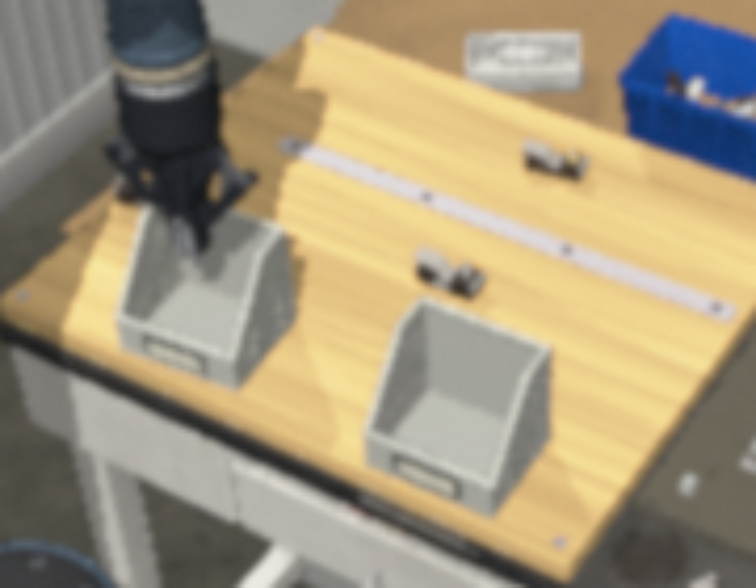

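The fingertips are inside the left crate at about (200,250), in front of its back wall. I'll ease forward to contact.

```bash
python3 -m pendant '[[0,0,0,0.008,0.0005,-0.001,255],[0,0,0,0.008,0.0005,0,255],[0,0,0,0.006,0.0005,0,255],[0,0,0,0.005,0.0005,0,255],[0,0,0,0.005,0.0005,0,255],[0,0,0,0.005,0.0005,-0.001,255]]'
```

```text
time: 2.3
tool_pos: [0.4889, 0.2768, 0.1125]
tcp_rot: [-0.041, 0.999, -0.0, -0.0]
force: [-2.2, 0.4, 0.9]
width: 0.001
```

```bash
python3 -m pendant '[[0,0,0,0.007,0.0006,-0.003,255],[0,0,0,0.008,0.0006,-0.003,255],[0,0,0,0.008,0.0006,-0.003,255],[0,0,0,0.008,0.0006,-0.004,255],[0,0,0,0.008,0.0006,-0.005,255]]'
python3 - <<'E'
from h import *
cv2.imwrite("pics/s2.png",cv2.resize(read_camera("scene")[140:280,130:310,::-1],None,fx=4.2,fy=4.2))
E
```

```text
time: 2.8
tool_pos: [0.5292, 0.28, 0.094]
tcp_rot: [-0.041, 0.999, 0.0, 0.001]
force: [-1.1, 0.0, 0.2]
width: -0.0
```

View pics/s2.png

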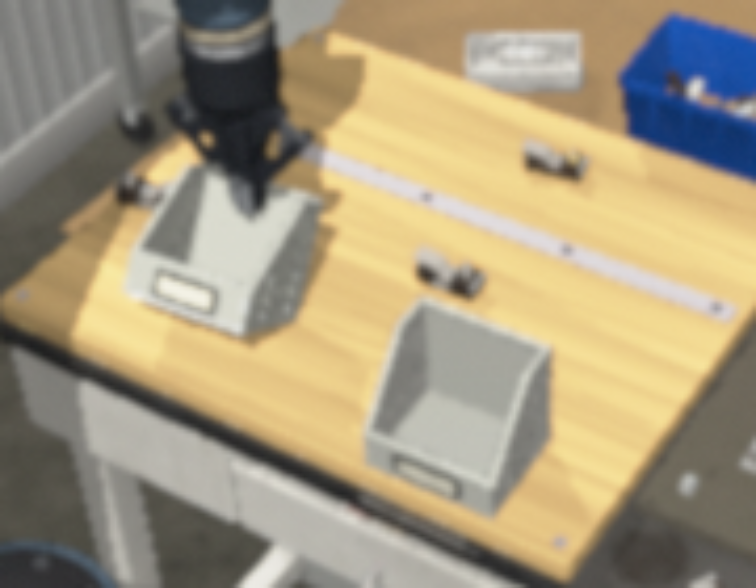

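The left crate is tipping cleanly, at roughly 35°. I'll carry on along the arc.

```bash
python3 -m pendant '[[0,0,0,0.008,0.0006,-0.006,255],[0,0,0,0.007,0.0006,-0.006,255],[0,0,0,0.006,0.0005,-0.006,255],[0,0,0,0,0,0,255],[0,0,0,0,0,0,255]]'
python3 - <<'E'
from h import *
cv2.imwrite("pics/s3.png",cv2.resize(read_camera("scene")[140:280,130:310,::-1],None,fx=4.2,fy=4.2))
E
```

```text
time: 3.35
tool_pos: [0.5488, 0.2815, 0.0759]
tcp_rot: [-0.041, 0.999, -0.0, -0.0]
force: [0.6, 0.6, 0.0]
width: 0.002
```

View pics/s3.png

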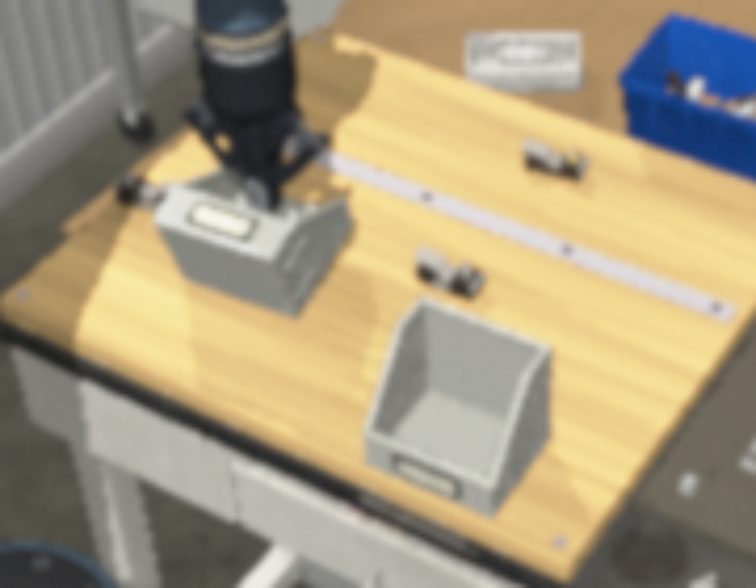

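The left crate looks to be on or near its back, and its underside (about (230,265)) looks bare. I'll lift straight out and check.

```bash
python3 -m pendant '[[0,0,0,0,0,0.02,255],[0,0,0,0,0,0.04,255],[0,0,0,0,0,0.04,255],[0,0,0,-0.02,-0.035,0,255],[0,0,0,-0.02,-0.04,0,255],[0,0,-0.03,-0.02,-0.04,0,255],[0,0,-0.03,-0.02,-0.04,0,255],[0,0,0,-0.02,-0.04,0,255]]'
python3 - <<'E'
from h import *
cv2.imwrite("pics/s4.png",cv2.resize(read_camera("scene")[140:280,130:310,::-1],None,fx=4.2,fy=4.2))
cv2.imwrite("pics/t4.png",cv2.resize(read_camera("top")[145:275,125:335,::-1],None,fx=3.8,fy=3.8,interpolation=cv2.INTER_CUBIC))
E
```

```text
time: 4.2
tool_pos: [0.4478, 0.0855, 0.1769]
tcp_rot: [-0.011, 1.0, -0.0, 0.001]
force: [1.5, -0.6, -0.6]
width: -0.003
```

View pics/s4.png

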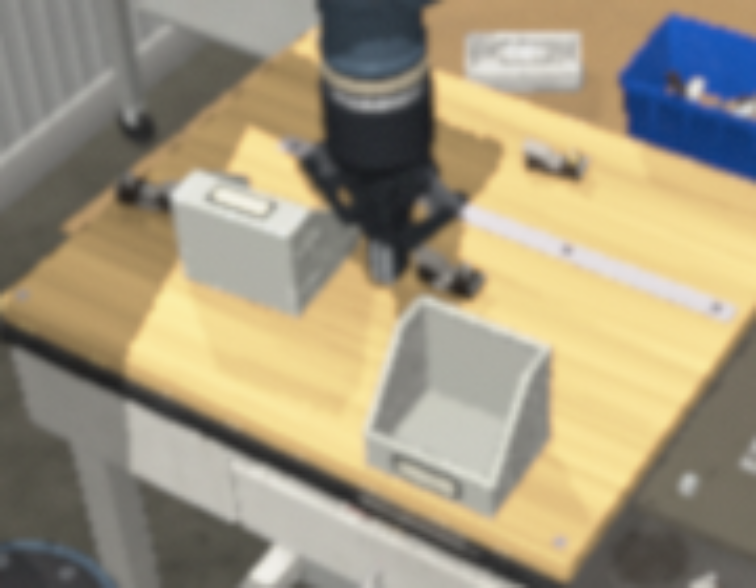

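View pics/t4.png

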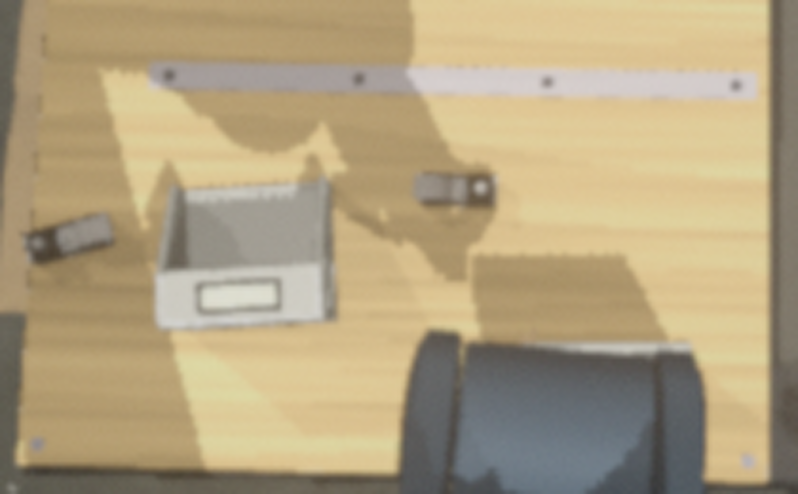

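The left crate lies on its back (scene, underside at (230,265)) and the underside is bare. So it is the plain crate, the right one is the stamped one, and the blocks haven't been touched. I'll do the right crate the same way.

```bash
python3 -m pendant '[[0,0,0,0,-0.03,0,255],[0,0,0,0,-0.025,0,255],[0,0,0,0,0,0,255],[0,0,0,0,0,-0.03,255],[0,0,0,0,0,-0.025,255],[0,0,0,0,0,-0.011,255],[0,0,0,0,0,0,255]]'
```

```text
time: 5.0
tool_pos: [0.4481, 0.0329, 0.1091]
tcp_rot: [-0.011, 1.0, 0.0, -0.002]
force: [-1.4, 0.4, 0.0]
width: -0.002
```

```bash
python3 -m pendant '[[0,0,0,0.008,0.0002,0.001,255],[0,0,0,0.008,0.0002,0.001,255],[0,0,0,0.007,0.0002,0,255],[0,0,0,0.005,0.0002,0,255],[0,0,0,0.005,0.0002,0,255],[0,0,0,0.003,0,0,255]]'
```

```text
time: 5.6
tool_pos: [0.4853, 0.0326, 0.1125]
tcp_rot: [-0.011, 1.0, 0.0, 0.0]
force: [-0.5, 0.8, 0.0]
width: 0.005
```

```bash
python3 -m pendant '[[0,0,0,0.006,0.0002,-0.002,255],[0,0,0,0.007,0.0002,-0.003,255],[0,0,0,0.008,0.0002,-0.003,255],[0,0,0,0.008,0.0002,-0.003,255],[0,0,0,0.008,0.0002,-0.004,255]]'
python3 - <<'E'
from h import *
cv2.imwrite("pics/s5.png",cv2.resize(read_camera("scene")[140:280,130:310,::-1],None,fx=4.2,fy=4.2))
E
```

```text
time: 6.1
tool_pos: [0.523, 0.0335, 0.0969]
tcp_rot: [-0.011, 1.0, 0.0, 0.0]
force: [-0.5, -0.0, 0.4]
width: -0.001
```

View pics/s5.png

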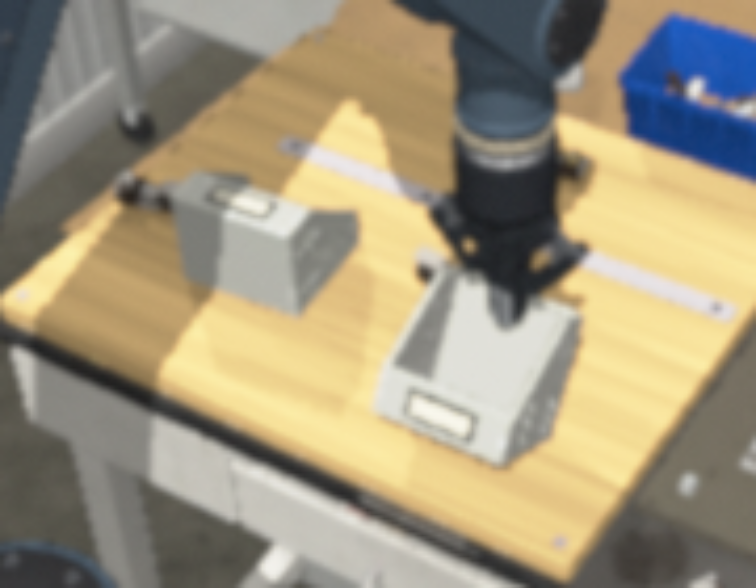

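The right crate is tipping well too, so I'll finish the arc and lift out.

```bash
python3 -m pendant '[[0,0,0,0.008,0.0002,-0.006,255],[0,0,0,0.008,0.0002,-0.006,255],[0,0,0,0.007,0.0002,-0.006,255],[0,0,0,0.002,0,-0.002,255],[0,0,0,0,0,0,255],[0,0,0,0,0,0,255]]'
python3 -m pendant '[[0,0,0,0,0,0.02,255],[0,0,0,0,0,0.04,255],[0,0,0,0,0,0.04,255],[0,0,0,0,0,0.01,255],[0,0,0,-0.04,0,0,255],[0,0,0,-0.045,0,0,255],[0,0,0,-0.04,0,0,255]]'
python3 - <<'E'
from h import *
cv2.imwrite("pics/s6.png",cv2.resize(read_camera("scene")[140:280,130:310,::-1],None,fx=4.2,fy=4.2))
cv2.imwrite("pics/t6.png",cv2.resize(read_camera("top")[145:275,125:335,::-1],None,fx=3.8,fy=3.8,interpolation=cv2.INTER_CUBIC))
E
```

```text
time: 6.75
tool_pos: [0.5466, 0.0342, 0.0772]
tcp_rot: [-0.011, 1.0, 0.0, -0.0]
force: [0.0, -0.6, -0.7]
width: 0.001
time: 7.45
tool_pos: [0.4191, 0.0345, 0.187]
tcp_rot: [-0.011, 1.0, 0.0, -0.001]
force: [0.2, 0.1, 0.8]
width: 0.005
```

View pics/s6.png

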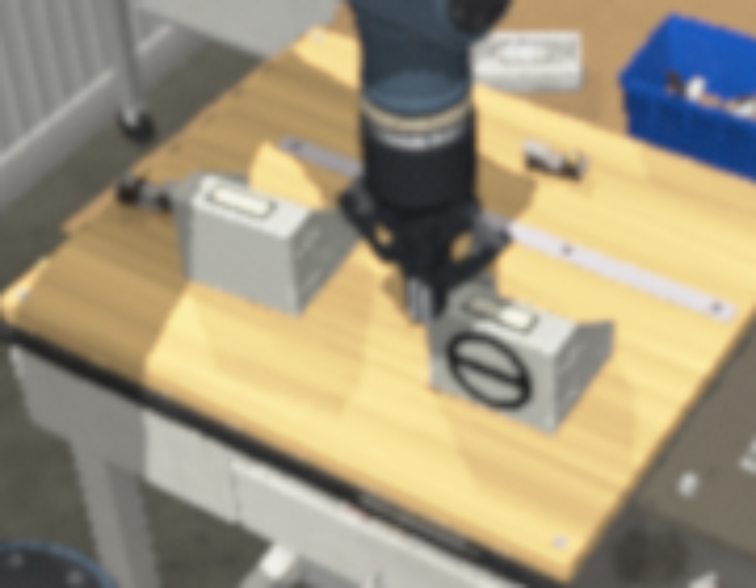

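View pics/t6.png

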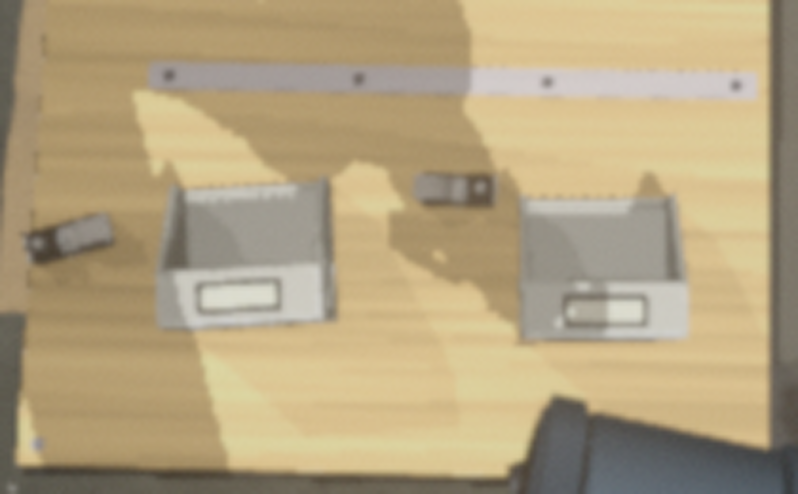

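The ring with its bar is at scene (488,370), so the right crate is the stamped one and it lies on its back. I'll measure it.

```bash
python3 - <<'E'
from h import *
m=camera_model("top")
def g(u,v,z):return np.round(onz(m,(u+.5)/3.8-.5+125,(v+.5)/3.8-.5+145,z),4)
print([g(519,341,.112),g(687,341,.112),g(519,285,.112),g(522,197,.026),g(674,197,.026),g(157,328,.112),g(335,320,.112)])
E
```

```text
[array([0.489 , 0.0896, 0.112 ]), array([ 0.4918, -0.022 ,  0.112 ]), array([0.5262, 0.0905, 0.112 ]), array([0.5951, 0.0885, 0.026 ]), array([ 0.598 , -0.0229,  0.026 ]), array([0.4916, 0.33  , 0.112 ]), array([0.4998, 0.2122, 0.112 ])]
```

```bash
python3 -m pendant '[[0,0,0,0.01,0,-0.03,120],[0,0,0,0.01,0,-0.04,120],[0,0,0,0,0,-0.04,120],[0,0,0,0,0,-0.02,120],[0,0,0,0,0,0,120],[0,0,0,0,0,0,120]]'
python3 - <<'E'
from h import *
cv2.imwrite("pics/s7.png",cv2.resize(read_camera("scene")[140:280,130:310,::-1],None,fx=4.2,fy=4.2))
cv2.imwrite("pics/w7.png",read_camera("wrist")[:,:,::-1])
E
```

```text
time: 8.15
tool_pos: [0.4421, 0.0341, 0.0572]
tcp_rot: [-0.011, 1.0, 0.0, -0.0]
force: [0.2, 0.5, -0.3]
width: 0.528
```

View pics/s7.png

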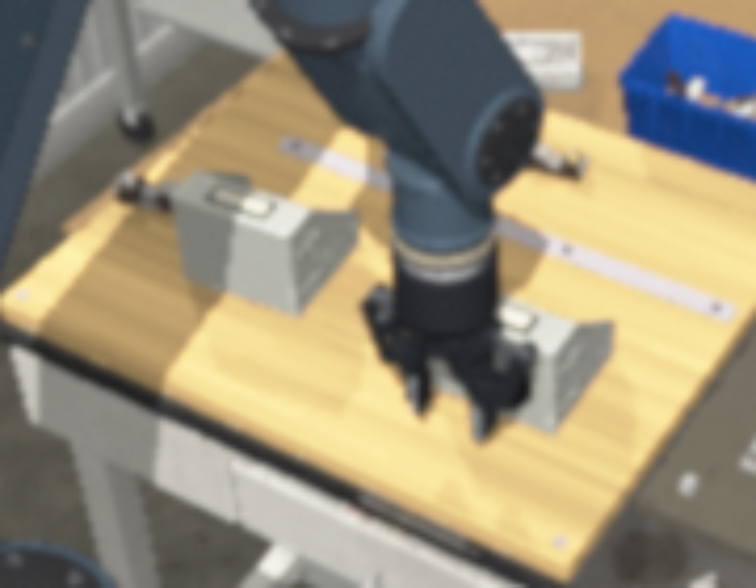

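View pics/w7.png

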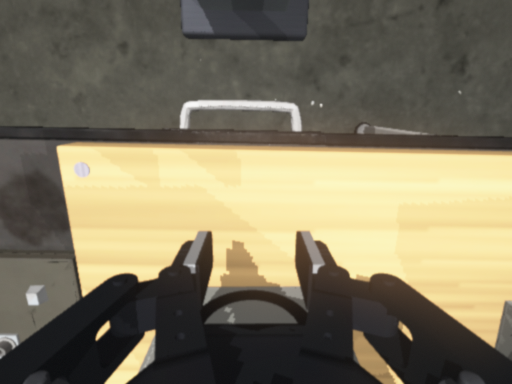

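The fingers, half open, stand in front of the stamped underside (wrist view: pads at columns 205 and 305, ring between them). I'll push in short rows and re-measure well before the line.

```bash
python3 -m pendant '[[0,0,0,0.015,0,0,120],[0,0,0,0.012,0,0,120],[0,0,0,0.006,0,0,120],[0,0,0,0.006,0,0,120],[0,0,0,0.007,0,0,120],[0,0,0,0.008,0,0,120],[0,0,0,0.008,0,0,120],[0,0,0,0.008,0,0,120]]'
python3 -m pendant '[[0,0,0,0.008,0,0,120],[0,0,0,0.008,0,0,120],[0,0,0,0.008,0,0,120],[0,0,0,0.008,0,0,120],[0,0,0,0.008,0,0,120],[0,0,0,0.006,0,0,120],[0,0,0,0.004,0,0,120],[0,0,0,0,0,0,120]]'
python3 - <<'E'
from h import *
print(observe()["tool_pos"])
cv2.imwrite("pics/t8.png",cv2.resize(read_camera("top")[145:275,125:335,::-1],None,fx=3.8,fy=3.8,interpolation=cv2.INTER_CUBIC))
cv2.imwrite("pics/s8.png",cv2.resize(read_camera("scene")[140:280,130:310,::-1],None,fx=4.2,fy=4.2))
E
```

```text
time: 9.05
tool_pos: [0.5123, 0.0342, 0.0572]
tcp_rot: [-0.011, 1.0, 0.0, -0.0]
force: [-1.7, 0.1, 0.5]
width: 0.533
time: 9.85
tool_pos: [0.5631, 0.034, 0.0574]
tcp_rot: [-0.011, 1.0, -0.0, 0.001]
force: [0.1, 0.4, 0.5]
width: 0.534
[0.56310733 0.0340353  0.05744959]
```

View pics/t8.png

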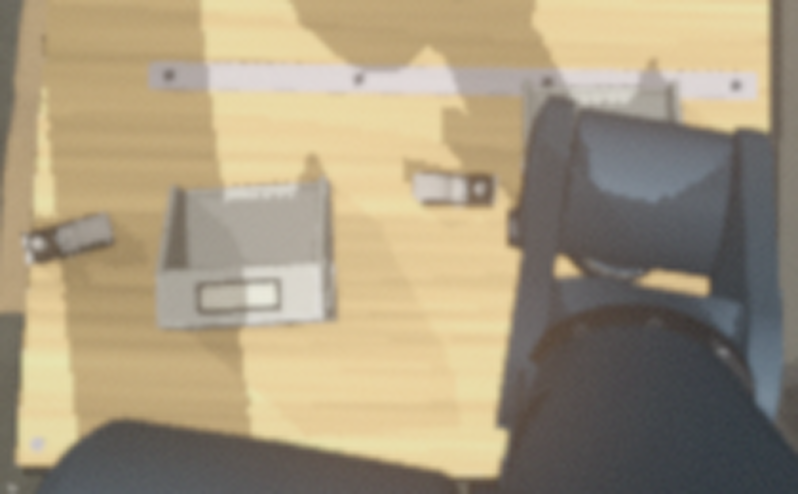

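View pics/s8.png

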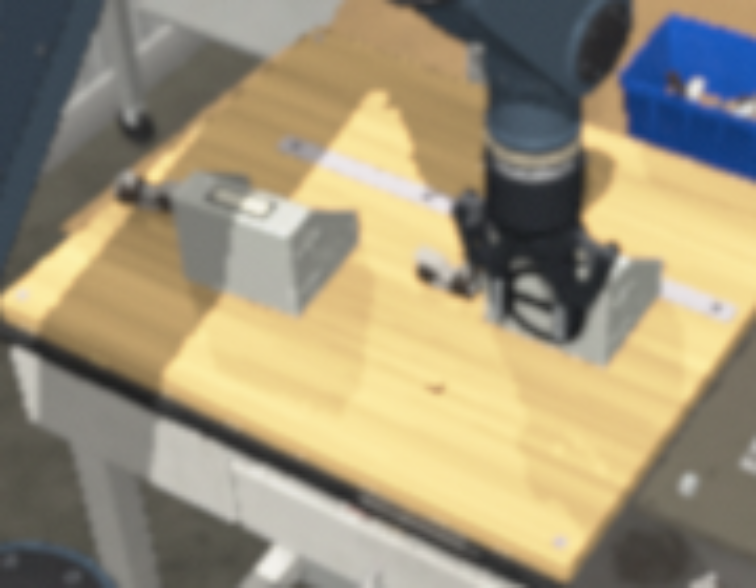

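```bash
python3 - <<'E'
from h import *
m=camera_model("top")
def g(u,v,z):return np.round(onz(m,(u+.5)/3.8-.5+125,(v+.5)/3.8-.5+145,z),4)
print(g(522,197,.057),g(674,197,.057),g(526,82,.057),g(677,82,.057))
s=camera_model("scene")
def h(u,v,z):return np.round(onz(s,(u+.5)/4.2-.5+130,(v+.5)/4.2-.5+140,z),4)
print(h(602,364,.022))
E
```

```text
[0.5916 0.089  0.057 ] [ 0.5943 -0.0191  0.057 ] [0.6747 0.0881 0.057 ] [ 0.6776 -0.0204  0.057 ]
[ 0.5823 -0.0169  0.022 ]
```

Rim at x≈0.676 puts the middle at ≈0.626, so about 56 mm is left.

```bash
python3 -m pendant '[[0,0,0,0.007,0,0,120],[0,0,0,0.008,0,0,120],[0,0,0,0.008,0,0,120],[0,0,0,0.008,0,0,120],[0,0,0,0.008,0,0,120],[0,0,0,0.008,0,0,120],[0,0,0,0.005,0,0,120],[0,0,0,0.003,0,0,120]]'
python3 -m pendant '[[0,0,0,0,0,0,120],[0,0,0,-0.01,0,0,120],[0,0,0,-0.04,0,0,120],[0,0,0,-0.05,0,0.0,120],[0,0,0,-0.05,0,0.02,120],[0,0,0,0,0,0.05,120],[0,0,0,0,0.05,0.02,120],[0,0,0,0,0.05,0.0,120]]'
python3 - <<'E'
from h import *
print(observe()["tool_pos"])
cv2.imwrite("pics/t9.png",cv2.resize(read_camera("top")[145:275,125:335,::-1],None,fx=3.8,fy=3.8,interpolation=cv2.INTER_CUBIC))
cv2.imwrite("pics/s9.png",cv2.resize(read_camera("scene")[140:280,130:310,::-1],None,fx=4.2,fy=4.2))
E
```

```text
time: 10.75
tool_pos: [0.6175, 0.0341, 0.0573]
tcp_rot: [-0.011, 1.0, -0.0, 0.0]
force: [-2.8, -0.4, 1.3]
width: 0.53
time: 11.55
tool_pos: [0.4723, 0.1302, 0.1478]
tcp_rot: [-0.008, 1.0, 0.0, 0.004]
force: [0.8, -0.6, 0.8]
width: 0.527
[0.47233236 0.13024144 0.14779387]
```

View pics/t9.png

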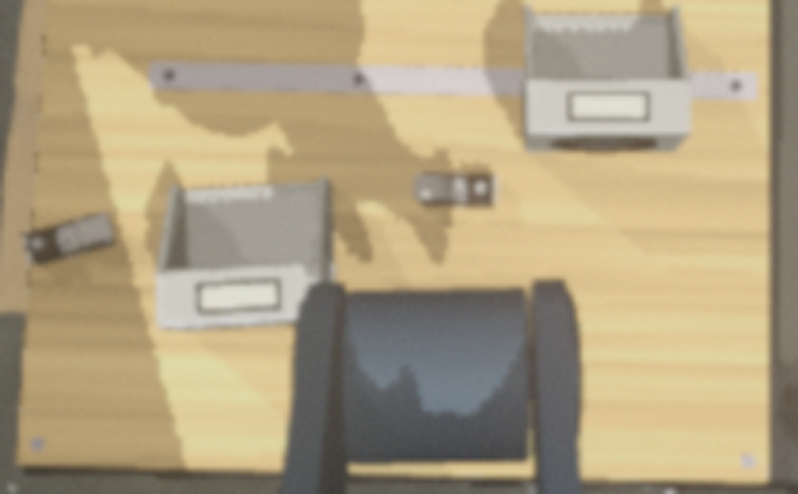

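View pics/s9.png

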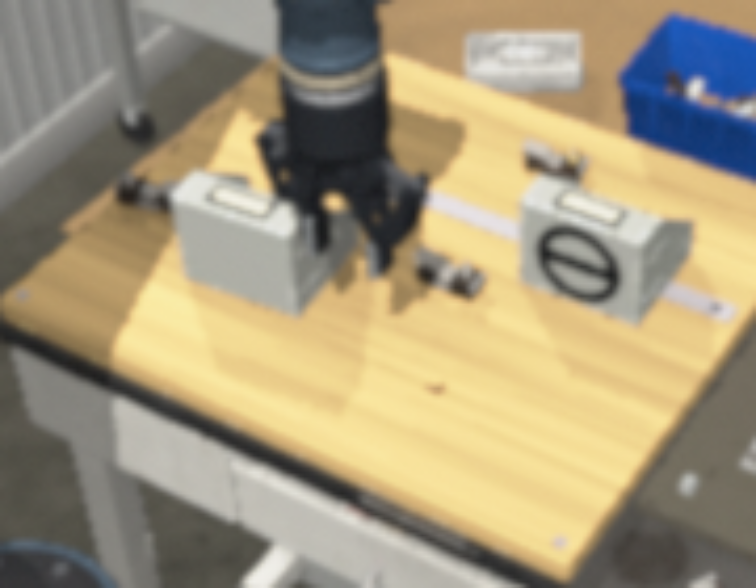

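```bash
python3 - <<'E'
from h import *
m=camera_model("top")
def g(u,v,z):return np.round(onz(m,(u+.5)/3.8-.5+125,(v+.5)/3.8-.5+145,z),4)
print("top",g(526,135,.112),g(689,137,.112),"bot",g(527,148,.022),g(688,150,.022),"rim",g(527,8,.057),g(682,9,.057))
s=camera_model("scene")
def h(u,v,z):return np.round(onz(s,(u+.5)/4.2-.5+130,(v+.5)/4.2-.5+140,z),4)
print("scene bot",h(521,282,.022),h(640,324,.022), "line",h(283,146,.022),h(728,311,.022))
E
python3 -m pendant '[[0,0,0,0,0,0.05,120],[0,0,0,0,0,0.04,120],[0,0,0,-0.03,0,0,120],[0,0,0,0,0,0,120]]'
```

```text
top [0.6275 0.0882 0.112 ] [ 0.629  -0.0221  0.112 ] bot [0.632  0.0856 0.022 ] [ 0.6336 -0.0333  0.022 ] rim [0.729  0.0886 0.057 ] [ 0.7313 -0.0234  0.057 ]
scene bot [0.6314 0.0867 0.022 ] [ 0.6374 -0.0217  0.022 ] line [0.6768 0.3633 0.022 ] [ 0.6871 -0.0765  0.022 ]
time: 12.05
tool_pos: [0.4362, 0.1303, 0.2348]
tcp_rot: [-0.011, 1.0, -0.0, -0.002]
force: [-1.2, -0.8, -0.6]
width: 0.533
```

All readings put the stamped crate's middle at x≈0.679–0.684, against the line at 0.682–0.685 there. The blocks are at the same pixels as at the start, so I'm handing in.

```bash
python3 - <<'E'
from h import *
im=read_camera("top")[:,:,::-1]
cv2.imwrite("pics/t10.png",im)
a=cv2.imread("pics/top0.png")
for n,(x0,x1,y0,y1) in dict(between=(230,258,186,202),left=(130,158,198,216),back=(234,260,124,142),front=(350,380,250,274)).items():
    r=cv2.matchTemplate(im[y0-8:y1+8,x0-8:x1+8],a[y0:y1,x0:x1],cv2.TM_CCOEFF_NORMED);_,v,_,l=cv2.minMaxLoc(r);print(n,l[0]-8,l[1]-8,round(v,2))
close_job()
E
```

```text
between 0 0 0.91
left 0 0 0.85
back 0 0 1.0
front 0 0 1.0
the job is handed in; nothing more can be done
```

The job is handed in, after about 12 s of the 64 s on the robot's clock. `close_job()` gives no verdict, so the result rests on the checks below.

I tipped the left crate onto its back with closed fingers pushing inside its back wall near the rim; its underside was bare. I tipped the right crate the same way, and it showed the ring and bar. I then pushed that one forward with half-open fingers against its underside, drew back and raised the arm clear.

- **Stamped crate:** its middle is at x ≈ 0.679–0.684 from all the top and scene readings, and the line is at 0.682–0.685 there. That is within about 5 mm, against the 15 mm allowed. It lies on its back with the stamp facing the robot.
- **Plain crate:** it lies on its back with its middle at about x = 0.545, roughly 135 mm short of the line.
- **Clamp blocks:** matching all four against the first top picture showed no pixel shift.
- **Disagreement between readings:** the top and scene cameras differ by up to 4 mm on the same edges, which does not affect the result.
- **Not checked:** I did not measure the crates' speed; I took them to be at rest after the last contact.

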